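# Point out the missing lamp driver and log it

## Robot

A 6-joint arm with a two-finger parallel gripper is mounted at the origin on the work surface. World frame = base frame: x ahead of the robot, y to its left, z up, the work surface at z = 0. Lengths are in mm, angles in rad, forces in N, time in s.
With the tool pointing down it reaches from about 350 to 850 mm from the base axis. Payload 8.1 kg.
Tool frame: the origin (TCP) lies on the centre line of the jaws, within the pads' length; the fingertips stand manip.finger_overhang ahead of it and the grasp point (between the pads) lies 6 mm ahead of it (manip.finger_overhang is the distance from the TCP to the fingertips, in mm); z points along the fingers, y is the line along which they close (so a half turn about z gives the same grasp; the last joint's range is limited). The gripper opens to 85 mm and grips with 20 to 120 N. Pads are 22 mm wide; open, the fingers measure 114 mm over their backs; the gripper's body (76 mm by 85 mm) begins 54 mm behind the grasp point. The pads swing forward as they close: fully open they stand 13 mm farther back than shut.
Start: joints at [-1.253, 0.13, 1.488, -0, 1.523, -0.085], TCP at [235.217, -551.977, 256.292] pointing down, gripper open.
Joint ranges: [-2.96, 2.96], [-0.89, 2.26], [0.02, 2.5], [-1.34, 4.48], [0, 2.73], [-2.66, 2.66]. Speed limits (rad/s): [2.39, 2.39, 2.79, 3.14, 3.14, 3.14].

## Interface

Orientations are given as a unit quaternion [x, y, z, w].
In Python, from rig import manip gives the robot as it stands. The module is installed in compiled form; this text tells all that it offers.
- The arm moves only by the shell command python3 -m inch 'ROWS'. ROWS is JSON, a list of rows, each an object of numbers: "x", "y", "z": the shift along the world's x, y, z scaled (see below); "wx", "wy", "wz": the turn, a rotation vector about the world's x, y, z scaled (see below); "gripper": the opening, from -1 (shut) to 1 (fully open), so that 0 is half open. In form: [{"x": .., "y": .., "z": .., "wx": .., "wy": .., "wz": .., "gripper": ..}, ...]. A call has 1 to 8 rows; each row is the pose to reach, as a shift and turn from the pose commanded when the call began; what a row does not reach only later rows make up. The controller multiplies each number of a shift by 25 cm and each number of a turn by pi/4 rad. A row lasts 1/10 s, in which the tool goes at most 50 mm and 8.59 degrees, less where a joint would pass 70% of its speed; a pose out of reach is approached as far as the arm can. A call with a number of a shift or a turn outside -1 to 1 is refused whole. A call with a gripper value outside its range is refused whole. The fingers move at their own pace and stop on an object; the grip force is fixed at half the most. Time passes only in rows, so rows that repeat a pose let the fingers close. It gives the time, the measured TCP pose, the force, the opening and the grip force at its end, in the units of the state.
- manip.sense(): the state, without advancing time (a new reading comes with each control period).
- manip.capture(name): name is "scene" or "top" or "wrist"; returns (picture, depth): 384x512x3 uint8, red, green, blue; 384x512 float32, mm along the optical axis (not along the pixel's ray), 0 where there is no reading.
- manip.camera_model(name): a dict with "intrinsics" (3x3 intrinsics, pixels), "eye" and "orientation" of the camera in the world. Camera axes: x right, y down, z forward; pixel columns grow to the right and rows downward; lengths in mm; the calibration is good to about 2 mm. A picture is of the moment at which its call begins: read the wrist's pose just before it. camera_model takes no time and is no camera call; for the wrist camera it gives the pose at the moment of the call.
- manip.hand_in(): hands the job in; it is judged then, once.
The state is a dict: "t": time; "qpos": joint angles; "qvel": joint speeds; "tau": joint torques, N m; "position": TCP position; "orientation": TCP orientation; "wrist_force": force on the tool from outside, world axes, zero at the start; "torque": the same for the moment, N m; "grip_width": opening from 0.0 (shut) to 1.0 (fully open); "gripper_force": force on a finger pad.
Only numpy, scipy, OpenCV 4.12 (cv2) and the standard library are available. Lean on these libraries where they do the work, as an engineer would, in place of code of your own. Each camera call takes 0.05 s, during which the arm holds its last target. There are 200 camera calls.

## Task

One of the three open floodlight housings was left without its driver box. Point it out for the overhead record camera: hold the fingertips about 3 cm above the middle of the empty driver bay for a good two seconds, then in the same way for two seconds above the middle of the loose long driver that belongs there, then press the log button fully down, let it come back up and move clear. Do not touch the housings, the drivers or the other loose things on the table, lift nothing, and keep the fingers well up (about 10 cm) whenever they pass over the driver ends of the two complete housings or over the short driver, so that the record shows no wrong part.

Things in the scene. Friction and masses are not known exactly. Their poses are not given: they have to be found in the camera images.
- lamp_bare: Floodlight housing that lacks its driver: grey open tray 190 x 150 x 36 mm (x, y, z), walls 5 mm, open upward; white LED board in the half towards its own +x, and at its -x end an empty driver bay with a bare floor and two small screw bosses. Loose, about 1 kg. Origin: centre of its underside. The three housings stand in a row across the table in any order.
- lamp_bare_bay (a point): The empty driver bay (about 65 x 140 mm, 31 mm deep) of lamp_bare. Point in the middle of the bay's length and width, level with the housing's rim (36 mm above the table); point axes are those of the housing, z up.
- lamp_a: Floodlight housing, complete: grey open tray 190 x 150 x 36 mm (x, y, z), walls 5 mm, open upward; white LED board in the half towards its own +x, and in the driver bay at its -x end a metal driver box (45 x 100 x 28 mm, long along y, its top 3 mm below the rim). Loose, about 1 kg. Origin: centre of its underside.
- lamp_a_bay (a point): The filled driver bay of lamp_a. Point in the middle of the bay's length and width, level with the housing's rim (36 mm above the table); point axes are those of the housing, z up.
- lamp_b: Floodlight housing, the other complete one: grey open tray 190 x 150 x 36 mm (x, y, z), walls 5 mm, open upward; white LED board in the half towards its own +x, and in the driver bay at its -x end a metal driver box (45 x 100 x 28 mm, long along y, its top 3 mm below the rim). Loose, about 1 kg. Origin: centre of its underside.
- lamp_b_bay (a point): The filled driver bay of lamp_b. Point in the middle of the bay's length and width, level with the housing's rim (36 mm above the table); point axes are those of the housing, z up.
- driver_long: Loose long driver, the same kind as in the complete housings: bare metal box 45 x 100 x 28 mm (x, y, z) with a small black terminal strip and a thin screw tab at each end (112 mm over the tabs), lying on the table between the robot and the housings. About 0.25 kg. Origin: centre of its underside.
- driver_long_top (a point): Centre of the long driver's top face, 28 mm above the table; z up.
- driver_short: Loose short driver, for another lamp: like the long one but 45 x 55 x 28 mm. Lies in the same strip of table. Origin: centre of its underside.
- driver_short_top (a point): Centre of the short driver's top face, 28 mm above the table; z up.
- logbox: Grey control box with the log button on top, 80 x 80 x 45 mm, fixed, in the same strip of table as the loose drivers (the two drivers and the box take the left, middle and right places in any order). Origin: centre of its underside.
- logbutton_top (a point): Centre of the top face of the round black log button (36 mm across) on the control box; moves down with it.
- logbutton (a joint): Travel of the log button in m: 0 out, 0.007 fully pressed straight down. A spring pushes it back; fully down takes about 5 N. It counts as pressed beyond 0.005.
- spool: Bystander: small steel solder spool, 34 mm across, 32 mm high, between places in the strip, left of the middle. Origin: centre of its underside.
- flux: Bystander: small amber bottle, 30 mm across, 60 mm high, between places in the strip, right of the middle. Origin: centre of its underside.
- tape: Bystander: roll of yellow tape lying flat, 90 mm across, 24 mm high, left of the strip.
- screwdriver: Bystander: screwdriver lying on the table, right of the strip, pointing away from the robot.
- meter: Bystander: black hand multimeter lying flat, 150 x 75 x 37 mm, left of the housings.
There are look-alikes about, which are no part of the job. Several things look just like the logbox: the one meant starts farthest to the robot's right.

How it is judged (in metres and radians):
On the way, in this order (a step that is already met when the one before it is completed fails the run):
1. the fingers point at the empty driver bay and stay there (horizontal distance between the grasp point and lamp_bare_bay below 0.03 m and z of the grasp point in the frame of lamp_bare_bay between 0 and 0.07 m), for 1.8 s.
2. the fingers point at the loose long driver and stay there (horizontal distance between the grasp point and driver_long_top below 0.03 m and z of the grasp point in the frame of driver_long_top between 0 and 0.07 m), for 1.8 s.
3. the log button is pressed by the fingers (value of joint logbutton above 0.005 m and contact force between the fingers and logbutton above 0.5 N), for 0.05 s.
At the end, for the whole second after the job is handed in: The log button is back up (under 2 mm of travel), the three housings and both drivers rest within 5 mm of where they stood, and the bystanders within 10 mm (value of joint logbutton below 0.002 m and distance of each of lamp_a, lamp_b, lamp_bare, driver_long, driver_short from where it was at the start of the episode below 0.005 m and linear speed of each of lamp_a, lamp_b, lamp_bare, driver_long, driver_short below 0.02 m/s and distance of each of spool, flux, tape, screwdriver, meter from where it was at the start of the episode below 0.01 m); the robot touches nothing.
It fails at once if the robot touches a housing or a loose driver (contact force between any of the fingers, the arm and lamp_a above 0.3 N or contact force between any of the fingers, the arm and lamp_b above 0.3 N or contact force between any of the fingers, the arm and lamp_bare above 0.3 N or contact force between any of the fingers, the arm and driver_long above 0.3 N or contact force between any of the fingers, the arm and driver_short above 0.3 N).
It fails at once if the robot touches a bystander (contact force between any of the fingers, the arm and spool above 0.3 N or contact force between any of the fingers, the arm and flux above 0.3 N or contact force between any of the fingers, the arm and tape above 0.3 N or contact force between any of the fingers, the arm and screwdriver above 0.3 N or contact force between any of the fingers, the arm and meter above 0.3 N).
It fails at once if a housing or driver is shifted by more than 5 mm (distance of any of lamp_a, lamp_b, lamp_bare, driver_long, driver_short from where it was at the start of the episode above 0.005 m).
It fails at once if a bystander is shifted by more than 10 mm (distance of any of spool, flux, tape, screwdriver, meter from where it was at the start of the episode above 0.01 m).
It fails at once if the fingers point at a wrong part: low over the filled bay of a complete housing or over the short driver (within 30 mm sideways, grasp point under 70 mm above it) ((horizontal distance between the grasp point and lamp_a_bay below 0.03 m and z of the grasp point in the frame of lamp_a_bay between 0 and 0.07 m) or (horizontal distance between the grasp point and lamp_b_bay below 0.03 m and z of the grasp point in the frame of lamp_b_bay between 0 and 0.07 m) or (horizontal distance between the grasp point and driver_short_top below 0.03 m and z of the grasp point in the frame of driver_short_top between 0 and 0.07 m)).
It also fails if it takes over 53 s, if anything falls off the work surface, if the arm or the gripper's body presses on something with over 40 N, if the wrist force passes 120 N, or if a joint passes its speed limit or range.

## Working session

There is one attempt and no reset: what is moved stays moved. The work goes in short steps, Python scripts to look and compute and a shell command to move; the robot and the scene stay as the last step left them, time stands still between calls to the robot, and variables do not carry over. Pictures are saved under pics/ and viewed, at most 10 in all, crops included, and the job is handed in when it is done.

```bash
mkdir -p pics; cat > h.py <<'E'
import numpy as np,cv2
from scipy.spatial.transform import Rotation as R
from rig import manip
def cap(n,f):
    p,d=manip.capture(n); cv2.imwrite('pics/%s.png'%f,p[:,:,::-1]); np.save('pics/%s.npy'%f,d); return p,d
def world(n,d,u,v):
    m=manip.camera_model(n);K=np.array(m['intrinsics']);z=float(np.median(d[v-1:v+2,u-1:u+2]))
    o=np.array(m['orientation']); Rm=R.from_quat(o).as_matrix() if o.size==4 else o
    return Rm@(np.linalg.inv(K)@[u,v,1]*z)+m['eye']
E
python3 - <<'E'
from h import *
p,d=cap('top','top1'); p2,d2=cap('scene','sc1')
print(manip.camera_model('top'),manip.finger_overhang,manip.sense())
E
```

```text
{'intrinsics': array([[379.03247053,   0.        , 253.50688843],
       [  0.        , 379.03247053, 187.56292013],
       [  0.        ,   0.        ,   1.        ]]), 'eye': array([ 322.6577082 ,    9.00575615, 1148.25133629]), 'orientation': array([-0.69896675,  0.71175987, -0.03728194,  0.05876582])} 25.0 {'t': 0.1, 'qpos': array([-1.25339881e+00,  1.31120004e-01,  1.48921282e+00, -3.11595389e-05,
        1.52300685e+00, -8.54218532e-02]), 'qvel': array([ 0.00029197, -0.0021494 , -0.00121887, -0.00101912, -0.00010617,
       -0.00061716]), 'tau': array([ 2.05610922e-03, -5.70951605e+01, -5.01940906e+01, -7.81453400e-05,
        8.20917747e-03, -8.99954466e-05]), 'position': array([ 235.05794938, -551.52280495,  255.30546925]), 'orientation': array([ 9.79785017e-01,  2.00051385e-01, -1.16546179e-04, -8.65839082e-04]), 'wrist_force': array([ 0.01117439,  0.54907495, -0.68727018]), 'torque': array([ 0.00181333, -0.02591077, -0.04203532]), 'gripper_force': 0.0, 'grip_width': 0.9982467226093973}
```

View pics/top1.png

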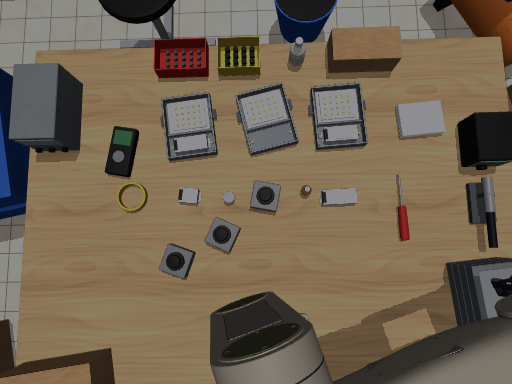

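View pics/sc1.png

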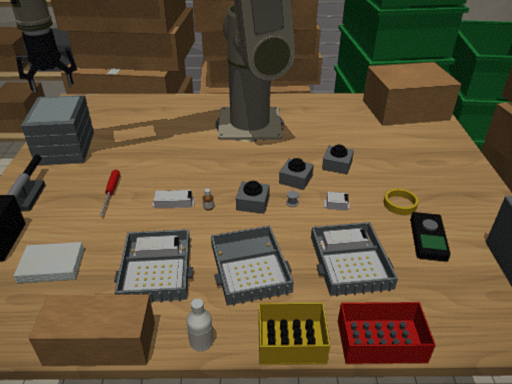

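The top view shows these candidates:
- **Housings:** (190,126), (267,118) and (338,116). The middle one has an empty bay at about (271,138); the other two show a driver.
- **Drivers:** short at (189,196), long at (339,197).
- **Log boxes:** (265,196), (222,235) and (177,261). The farthest right is (265,196).

The spool is at (229,198) and the flux at (306,190). I'll check these in a close crop.

```bash
python3 - <<'E'
from h import *
d=np.load('pics/top1.npy');p=cv2.imread('pics/top1.png')
cv2.imwrite('pics/crop.png',cv2.resize(p[75:215,170:370],None,fx=4,fy=4,interpolation=cv2.INTER_CUBIC))
for n,u,v in [('bay',271,138),('long',339,197),('short',189,196),('btn',265,195),('box2',222,235),('box3',177,261),('spool',229,198),('flux',306,190),('drvA',191,143),('drvB',341,133),('table',300,230)]:
    print(n,world('top',d,u,v).round(0))
E
```

```text
bay [633. -14.   6.]
long [ 443. -210.   30.]
short [454. 235.  30.]
btn [449.   8.  68.]
box2 [337. 132.  70.]
box3 [266. 260.  70.]
spool [446. 115.  32.]
flux [ 462. -110.   59.]
drvA [616. 229.  34.]
drvB [ 636. -224.   34.]
table [349. -95.   1.]
```

View pics/crop.png

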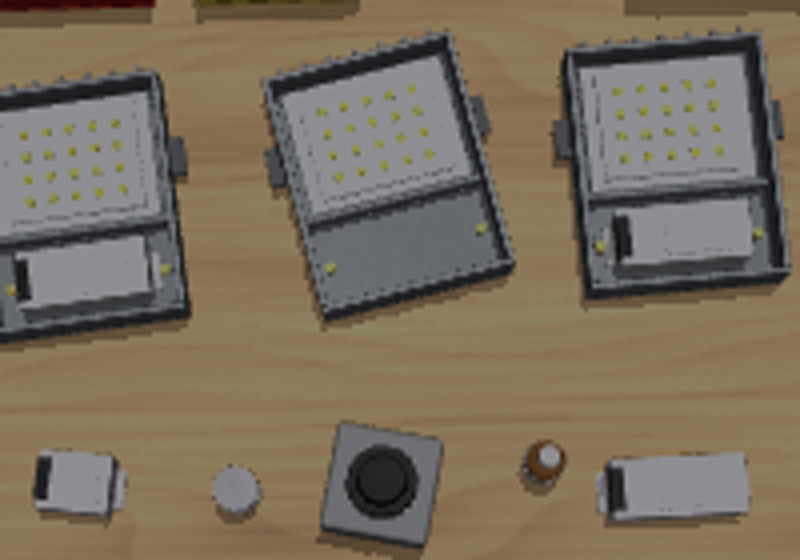

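The crop confirms it. The bay's bosses are at (330,267) and (481,229), so its centre is at px (271.5,137), which is about (635,-16). The long driver is at (443,-210) and the right-most button at (448,7). Heights read 6, 30 and 68 mm, close to what they should be. Moving now, high and with the fingers shut.

```bash
python3 -m inch '[{"x":0.75,"y":1,"gripper":-1},{"x":0.75,"y":1,"gripper":-1},{"x":0.75,"y":1,"gripper":-1},{"x":0.75,"y":1,"gripper":-1},{"x":0.75,"y":1,"gripper":-1},{"x":0.75,"y":1,"gripper":-1},{"x":0.75,"y":1,"gripper":-1},{"x":0.75,"y":1,"gripper":-1}]'
python3 -m inch '[{"x":0.85,"y":1,"gripper":-1},{"x":0.85,"y":1,"gripper":-1},{"x":0.85,"y":1,"gripper":-1},{"x":0.85,"y":1,"gripper":-1},{"x":0.85,"y":1,"gripper":-1},{"x":0.85,"y":1,"gripper":-1},{"x":0.85,"y":1,"gripper":-1},{"x":0.85,"y":1,"gripper":-1}]'
python3 - <<'E'
from h import *
print((([635,-16,200]-manip.sense()['position'])/250).round(3))
cap('wrist','w1')
E
```

```text
[ 1.6    2.142 -0.221]schema error: expected keys x, y, z, wx, wy, wz, gripper
schema error: expected keys x, y, z, wx, wy, wz, gripper
```

All keys are required, so nothing has moved yet.

```bash
python3 -m inch '[{"x":0.75,"y":1,"z":0,"wx":0,"wy":0,"wz":0,"gripper":-1},{"x":0.75,"y":1,"z":0,"wx":0,"wy":0,"wz":0,"gripper":-1},{"x":0.75,"y":1,"z":0,"wx":0,"wy":0,"wz":0,"gripper":-1},{"x":0.75,"y":1,"z":0,"wx":0,"wy":0,"wz":0,"gripper":-1},{"x":0.75,"y":1,"z":0,"wx":0,"wy":0,"wz":0,"gripper":-1},{"x":0.75,"y":1,"z":0,"wx":0,"wy":0,"wz":0,"gripper":-1},{"x":0.75,"y":1,"z":0,"wx":0,"wy":0,"wz":0,"gripper":-1}]'
python3 -m inch '[{"x":0.85,"y":1,"z":0,"wx":0,"wy":0,"wz":0,"gripper":-1},{"x":0.85,"y":1,"z":0,"wx":0,"wy":0,"wz":0,"gripper":-1},{"x":0.85,"y":1,"z":0,"wx":0,"wy":0,"wz":0,"gripper":-1},{"x":0.85,"y":1,"z":0,"wx":0,"wy":0,"wz":0,"gripper":-1},{"x":0.85,"y":1,"z":0,"wx":0,"wy":0,"wz":0,"gripper":-1},{"x":0.85,"y":1,"z":0,"wx":0,"wy":0,"wz":0,"gripper":-1},{"x":0.85,"y":1,"z":0,"wx":0,"wy":0,"wz":0,"gripper":-1},{"x":0.85,"y":1,"z":0,"wx":0,"wy":0,"wz":0,"gripper":-1}]'
python3 - <<'E'
from h import *
print((([635,-16,200]-manip.sense()['position'])/250).round(3))
cap('wrist','w2')
E
```

```text
t: 0.85
position: [424.9, -298.1, 256.2]
orientation: [0.979, 0.202, 0.001, -0.001]
wrist_force: [-0.2, -0.8, -0.2]
grip_width: 0.001
gripper_force: 0.0
t: 1.65
position: [636.6, -48.9, 255.3]
orientation: [0.979, 0.202, -0.0, -0.001]
wrist_force: [-0.2, -0.2, -0.0]
grip_width: 0.002
gripper_force: 0.0
[-0.007  0.132 -0.221]
```

View pics/w2.png

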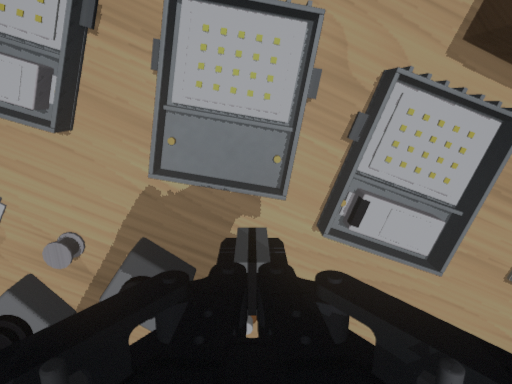

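In the wrist view the empty bay lies between bosses at (171,141) and (277,159), centre (224,150). Its neighbours both hold drivers.

```bash
python3 - <<'E'
from h import *
d=np.load('pics/w2.npy')
b=[world('wrist',d,*q) for q in [(171,141),(277,159),(224,150)]]
print(np.round(b)); s=manip.sense()['position']
print(s.round(0),((b[2]-s)/250).round(3), ((88-s[2])/250).round(3))
E
```

```text
[[621.  42.  11.]
 [649. -75.  11.]
 [634. -16.   5.]]
[636. -51. 255.] [-0.007  0.139 -1.002] -0.669
```

The two measurements agree. Shift over the bay, descend and hold.

```bash
python3 -m inch '[{"x":0,"y":0.14,"z":0,"wx":0,"wy":0,"wz":0,"gripper":-1},{"x":0,"y":0.14,"z":-0.15,"wx":0,"wy":0,"wz":0,"gripper":-1},{"x":0,"y":0.14,"z":-0.3,"wx":0,"wy":0,"wz":0,"gripper":-1},{"x":0,"y":0.14,"z":-0.45,"wx":0,"wy":0,"wz":0,"gripper":-1},{"x":0,"y":0.14,"z":-0.58,"wx":0,"wy":0,"wz":0,"gripper":-1},{"x":0,"y":0.14,"z":-0.67,"wx":0,"wy":0,"wz":0,"gripper":-1},{"x":0,"y":0.14,"z":-0.67,"wx":0,"wy":0,"wz":0,"gripper":-1},{"x":0,"y":0.14,"z":-0.67,"wx":0,"wy":0,"wz":0,"gripper":-1}]'
for i in 1 2 3; do python3 -m inch '[{"x":0,"y":0,"z":0,"wx":0,"wy":0,"wz":0,"gripper":-1},{"x":0,"y":0,"z":0,"wx":0,"wy":0,"wz":0,"gripper":-1},{"x":0,"y":0,"z":0,"wx":0,"wy":0,"wz":0,"gripper":-1},{"x":0,"y":0,"z":0,"wx":0,"wy":0,"wz":0,"gripper":-1},{"x":0,"y":0,"z":0,"wx":0,"wy":0,"wz":0,"gripper":-1},{"x":0,"y":0,"z":0,"wx":0,"wy":0,"wz":0,"gripper":-1},{"x":0,"y":0,"z":0,"wx":0,"wy":0,"wz":0,"gripper":-1},{"x":0,"y":0,"z":0,"wx":0,"wy":0,"wz":0,"gripper":-1}]'; done
```

```text
t: 2.5
position: [634.8, -18.2, 89.1]
orientation: [0.98, 0.199, -0.0, 0.0]
wrist_force: [-0.7, -0.7, 1.0]
grip_width: 0.0
gripper_force: 0.0
t: 3.3
position: [635.1, -16.9, 88.7]
orientation: [0.98, 0.2, -0.0, -0.0]
wrist_force: [0.8, -1.1, 0.5]
grip_width: 0.003
gripper_force: 0.0
t: 4.1
position: [635.2, -16.9, 88.8]
orientation: [0.98, 0.2, -0.0, -0.0]
wrist_force: [0.0, -0.3, 0.4]
grip_width: 0.002
gripper_force: 0.0
t: 4.9
position: [635.2, -17.0, 88.8]
orientation: [0.98, 0.2, 0.0, 0.0]
wrist_force: [0.4, 1.0, 0.7]
grip_width: 0.002
gripper_force: 0.0
```

Held for about 2.4 s. Rise, cross to the long driver high up, then descend.

```bash
python3 -m inch '[{"x":0,"y":0,"z":0.2,"wx":0,"wy":0,"wz":0,"gripper":-1},{"x":0,"y":0,"z":0.4,"wx":0,"wy":0,"wz":0,"gripper":-1},{"x":0,"y":0,"z":0.6,"wx":0,"wy":0,"wz":0,"gripper":-1},{"x":0,"y":0,"z":0.6,"wx":0,"wy":0,"wz":0,"gripper":-1}]'
python3 -m inch '[{"x":-0.77,"y":-0.77,"z":0,"wx":0,"wy":0,"wz":0,"gripper":-1},{"x":-0.77,"y":-0.77,"z":0,"wx":0,"wy":0,"wz":0,"gripper":-1},{"x":-0.77,"y":-0.77,"z":0,"wx":0,"wy":0,"wz":0,"gripper":-1},{"x":-0.77,"y":-0.77,"z":0,"wx":0,"wy":0,"wz":0,"gripper":-1},{"x":-0.77,"y":-0.77,"z":0,"wx":0,"wy":0,"wz":0,"gripper":-1},{"x":-0.77,"y":-0.77,"z":0,"wx":0,"wy":0,"wz":0,"gripper":-1},{"x":-0.77,"y":-0.77,"z":0,"wx":0,"wy":0,"wz":0,"gripper":-1},{"x":-0.77,"y":-0.77,"z":0,"wx":0,"wy":0,"wz":0,"gripper":-1}]'
python3 -m inch '[{"x":0,"y":0,"z":-0.15,"wx":0,"wy":0,"wz":0,"gripper":-1},{"x":0,"y":0,"z":-0.3,"wx":0,"wy":0,"wz":0,"gripper":-1},{"x":0,"y":0,"z":-0.45,"wx":0,"wy":0,"wz":0,"gripper":-1},{"x":0,"y":0,"z":-0.56,"wx":0,"wy":0,"wz":0,"gripper":-1},{"x":0,"y":0,"z":-0.62,"wx":0,"wy":0,"wz":0,"gripper":-1},{"x":0,"y":0,"z":-0.62,"wx":0,"wy":0,"wz":0,"gripper":-1}]'
for i in 1 2 3; do python3 -m inch '[{"x":0,"y":0,"z":0,"wx":0,"wy":0,"wz":0,"gripper":-1},{"x":0,"y":0,"z":0,"wx":0,"wy":0,"wz":0,"gripper":-1},{"x":0,"y":0,"z":0,"wx":0,"wy":0,"wz":0,"gripper":-1},{"x":0,"y":0,"z":0,"wx":0,"wy":0,"wz":0,"gripper":-1},{"x":0,"y":0,"z":0,"wx":0,"wy":0,"wz":0,"gripper":-1},{"x":0,"y":0,"z":0,"wx":0,"wy":0,"wz":0,"gripper":-1},{"x":0,"y":0,"z":0,"wx":0,"wy":0,"wz":0,"gripper":-1},{"x":0,"y":0,"z":0,"wx":0,"wy":0,"wz":0,"gripper":-1}]' | head -2; done
```

```text
t: 5.3
position: [639.4, -17.4, 249.3]
orientation: [0.98, 0.2, 0.007, 0.002]
wrist_force: [0.7, 0.0, 0.4]
grip_width: -0.001
gripper_force: 0.0
t: 6.1
position: [442.8, -209.7, 238.9]
orientation: [0.98, 0.199, 0.0, 0.0]
wrist_force: [0.4, -0.5, 0.4]
grip_width: 0.002
gripper_force: 0.0
t: 6.7
position: [441.7, -207.2, 80.8]
orientation: [0.98, 0.201, -0.002, -0.002]
wrist_force: [-0.1, -0.2, -0.1]
grip_width: 0.004
gripper_force: 0.0
t: 7.5
position: [442.7, -209.5, 83.8]
t: 8.3
position: [442.7, -209.5, 83.8]
t: 9.1
position: [442.7, -209.5, 83.8]
```

Held for 2.4 s. Rise, cross to the button, go down to about 130 mm and check.

```bash
python3 -m inch '[{"x":0,"y":0,"z":0.2,"wx":0,"wy":0,"wz":0,"gripper":-1},{"x":0,"y":0,"z":0.4,"wx":0,"wy":0,"wz":0,"gripper":-1},{"x":0,"y":0,"z":0.4,"wx":0,"wy":0,"wz":0,"gripper":-1}]' | head -2
python3 -m inch '[{"x":0.024,"y":0.866,"z":0,"wx":0,"wy":0,"wz":0,"gripper":-1},{"x":0.024,"y":0.866,"z":0,"wx":0,"wy":0,"wz":0,"gripper":-1},{"x":0.024,"y":0.866,"z":0,"wx":0,"wy":0,"wz":0,"gripper":-1},{"x":0.024,"y":0.866,"z":0,"wx":0,"wy":0,"wz":0,"gripper":-1},{"x":0.024,"y":0.866,"z":0,"wx":0,"wy":0,"wz":0,"gripper":-1},{"x":0.024,"y":0.866,"z":-0.1,"wx":0,"wy":0,"wz":0,"gripper":-1},{"x":0.024,"y":0.866,"z":-0.2,"wx":0,"wy":0,"wz":0,"gripper":-1},{"x":0.024,"y":0.866,"z":-0.2,"wx":0,"wy":0,"wz":0,"gripper":-1}]'
python3 - <<'E'
from h import *
cap('wrist','w3'); cap('scene','sc3'); p=cv2.imread('pics/sc3.png')[80:240,120:360]
cv2.imwrite('pics/sc3c.png',cv2.resize(p,None,fx=3,fy=3))
print(manip.sense()['position'])
E
```

```text
t: 9.4
position: [446.5, -211.8, 191.9]
t: 10.2
position: [446.2, 7.6, 130.3]
orientation: [0.98, 0.2, -0.003, -0.001]
wrist_force: [-1.2, 0.4, -0.2]
grip_width: -0.002
gripper_force: 0.0
[448.41740257   7.03258878 133.85298636]
```

View pics/sc3c.png

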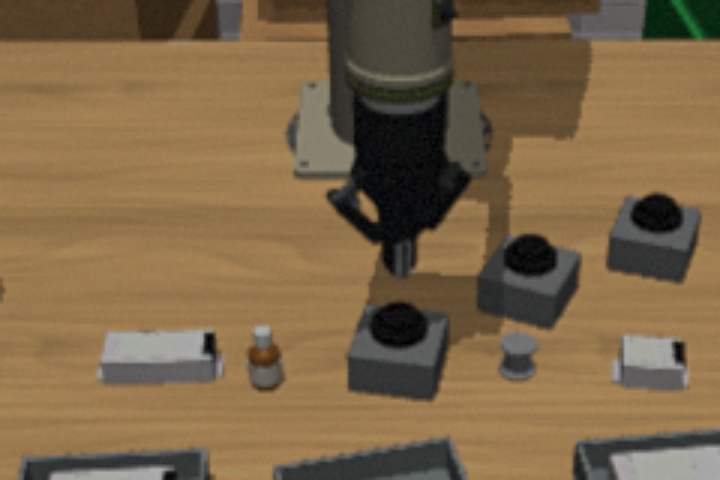

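The fingertips at crop (400,272) stand right above the right-most box's button at (398,322). Descend gently.

```bash
python3 -m inch '[{"x":0,"y":0,"z":-0.06,"wx":0,"wy":0,"wz":0,"gripper":-1},{"x":0,"y":0,"z":-0.1,"wx":0,"wy":0,"wz":0,"gripper":-1},{"x":0,"y":0,"z":-0.13,"wx":0,"wy":0,"wz":0,"gripper":-1},{"x":0,"y":0,"z":-0.15,"wx":0,"wy":0,"wz":0,"gripper":-1},{"x":0,"y":0,"z":-0.16,"wx":0,"wy":0,"wz":0,"gripper":-1},{"x":0,"y":0,"z":-0.16,"wx":0,"wy":0,"wz":0,"gripper":-1},{"x":0,"y":0,"z":-0.16,"wx":0,"wy":0,"wz":0,"gripper":-1}]'
python3 -m inch '[{"x":0,"y":0,"z":-0.01,"wx":0,"wy":0,"wz":0,"gripper":-1},{"x":0,"y":0,"z":-0.02,"wx":0,"wy":0,"wz":0,"gripper":-1},{"x":0,"y":0,"z":-0.02,"wx":0,"wy":0,"wz":0,"gripper":-1},{"x":0,"y":0,"z":-0.02,"wx":0,"wy":0,"wz":0,"gripper":-1}]'
```

```text
t: 11.0
position: [448.9, 7.0, 94.1]
orientation: [0.98, 0.2, 0.0, 0.0]
wrist_force: [0.9, -0.7, 0.3]
grip_width: -0.002
gripper_force: 0.0
t: 11.4
position: [449.2, 7.0, 89.2]
orientation: [0.98, 0.2, 0.001, 0.0]
wrist_force: [1.2, -0.2, 2.5]
grip_width: -0.002
gripper_force: 1.6
```

Contact is at about 92–93 mm with a spring force of 2.5 N, so keep going.

```bash
for i in 1 2; do python3 -m inch '[{"x":0,"y":0,"z":-0.01,"wx":0,"wy":0,"wz":0,"gripper":-1},{"x":0,"y":0,"z":-0.012,"wx":0,"wy":0,"wz":0,"gripper":-1},{"x":0,"y":0,"z":-0.012,"wx":0,"wy":0,"wz":0,"gripper":-1},{"x":0,"y":0,"z":-0.012,"wx":0,"wy":0,"wz":0,"gripper":-1}]'; done
```

```text
t: 11.8
position: [449.2, 7.0, 86.1]
orientation: [0.98, 0.2, 0.001, 0.0]
wrist_force: [2.5, -0.2, 5.5]
grip_width: -0.002
gripper_force: 2.4
t: 12.2
position: [449.5, 7.0, 85.6]
orientation: [0.98, 0.2, 0.0, 0.0]
wrist_force: [-12.0, 0.4, 32.7]
grip_width: -0.003
gripper_force: 16.0
```

The force jumped to 33 N, so the button is on its end stop. Retract upward.

```bash
python3 -m inch '[{"x":0,"y":0,"z":0.1,"wx":0,"wy":0,"wz":0,"gripper":-1},{"x":0,"y":0,"z":0.3,"wx":0,"wy":0,"wz":0,"gripper":-1},{"x":0,"y":0,"z":0.5,"wx":0,"wy":0,"wz":0,"gripper":-1},{"x":0,"y":0,"z":0.6,"wx":0,"wy":0,"wz":0,"gripper":-1},{"x":0,"y":0,"z":0.6,"wx":0,"wy":0,"wz":0,"gripper":-1},{"x":0,"y":0,"z":0.6,"wx":0,"wy":0,"wz":0,"gripper":-1},{"x":0,"y":0,"z":0.6,"wx":0,"wy":0,"wz":0,"gripper":-1},{"x":0,"y":0,"z":0.6,"wx":0,"wy":0,"wz":0,"gripper":-1}]'
python3 - <<'E'
from h import *
p,d=cap('scene','sc4'); a=np.load('pics/sc3.npy')
for q in [(252,187),(253,188)]: print(d[q[1],q[0]],a[q[1],q[0]])
x=p[180:,100:450].astype(int)-cv2.imread('pics/sc1.png')[180:,100:450,::-1]
print((abs(x).max(2)>60).sum()); print(manip.hand_in())
E
```

```text
t: 13.0
position: [447.6, 7.1, 230.7]
orientation: [0.98, 0.2, -0.002, -0.001]
wrist_force: [0.0, -0.4, 0.2]
grip_width: 0.002
gripper_force: 0.0
1211.1487 1208.7231
1214.2537 1211.6863
2
the job is handed in; nothing more can be done
None
```

The job is handed in: the fingers held about 2.4 s over the empty bay, then about 2.4 s over the loose long driver, then pressed the right-most log button to its stop and moved clear; the final image shows no part disturbed, though I only roughly checked that the button came back up, and hand-in returned no verdict.

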